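Turn a slide tray over with a blade lifter

ROBOT

A 6-joint arm with a two-finger parallel gripper is mounted at the origin on a cart in front of the work surface, level with it; the furniture and walls round the work are solid. World frame = base frame: x ahead of the robot, y to its left, z up, the work surface at z = 0. Lengths are in mm, angles in rad, forces in N, time in s.
With the tool pointing down it reaches from about 325 to 775 mm from the base axis. Payload 9.3 kg.
Tool frame: the origin (TCP) lies at the very end of the fingers, on their centre line; the grasp point (between the pads) lies 19 mm behind it; z points along the fingers, y is the line along which they close (so a half turn about z gives the same grasp; the last joint's range is limited). The gripper opens to 85 mm and grips with 20 to 120 N. Pads are 22 mm wide; open, the fingers measure 114 mm over their backs; the gripper's body (76 mm by 85 mm) begins 54 mm behind the grasp point. The pads swing forward as they close: fully open they stand 13 mm farther back than shut.
Start: joints at [-1.415, 0.259, 0.021, 1.334, 0, 1.418], TCP at [167.147, -523.983, 231.279] pointing down, gripper open.
Joint ranges: [-3.04, 3.04], [-0.91, 1.82], [-1.04, 1.36], [-1.92, 1.95], [-1.52, 1.45], [-3.14, 3.14]. Speed limits (rad/s): [2.22, 2.22, 2.79, 3.14, 3.14, 3.14].

INTERFACE

Orientations are given as a unit quaternion [w, x, y, z].
In Python, from bench import env gives the robot as it stands.
- The arm moves only by the tool arm_command, never from a script. Its argument "series" is text: rows parted by semicolons, each of 5 numbers parted by spaces: the shift along the tool's x, y, z in mm, then the turn about the tool's z in rad, then the opening, from -1 (shut) to 1 (fully open). In form: x y z turn gripper; .... A call has 1 to 20 rows; each row shifts and turns the commanded pose from where the row before left it, along the tool's axes as they then stand; what a row does not reach is not made up. A row lasts 1/12 s, in which the tool goes at most 41.7 mm and 7.16 degrees, less where a joint would pass 70% of its speed; a pose out of reach is approached as far as the arm can. A call with a gripper value outside its range is refused whole. The fingers move at their own pace and stop on an object; "grip_force" is the grip in N (left out, the last holds). Time passes only in rows, so rows that do not move let the fingers close. It gives the time, the measured TCP pose, the force, the opening and the grip force at its end, in the units of the state.
- env.read_state(): the state, without advancing time (a new reading comes with each control period).
- env.read_camera(name): name is "side" or "top" or "wrist"; returns a dict with "color" (400x640x3 uint8, red, green, blue), "intrinsics" (3x3 intrinsics, pixels), "R" (3x3) and "t" (3): a world point X has camera coordinates R X + t. Camera axes: x right, y down, z forward; pixel columns grow to the right and rows downward; lengths in mm; the calibration is good to about 2 mm. The wrist camera is an equidistant fisheye: a pixel r from the principal point sees the ray r / f radians off the axis. A picture is of the moment at which its call begins. There is no depth.
- env.hand_in(): hands the job in; it is judged then, once.
The state is a dict: "time": time; "joint_positions": joint angles; "dq": joint speeds; "joint_torque": joint torques, N m; "ee_pos": TCP position; "orientation": TCP orientation; "force": force on the tool from outside, world axes, zero at the start; "torque": the same for the moment, N m; "opening": finger opening in mm; "finger_force": force on a finger pad.
Only numpy, scipy, OpenCV 4.12 (cv2) and the standard library are available. Lean on these libraries where they do the work, as an engineer would, in place of code of your own. Each camera call takes 0.05 s, during which the arm holds its last target. There are 200 camera calls.

TASK

Take the blade lifter by its white grip and, with its blade resting lightly on the low ledge of the metal stage, slide the blade under the front edge of the slide tray and tip the tray away from you over the little step, so that it ends lying flat on the higher ledge, upside down with its rails on top. Only the lifter may touch the tray; press on tray and stage only lightly (a few newtons), and leave the things around alone. Then stand the lifter back on its foot on the worktop, clear of the stage, and let go.

Things in the scene. Friction and masses are not known exactly. Their poses are not given: they have to be found in the camera images.
- stage: fixed aluminium stage, 145 mm deep (x), 104 mm wide (y). Origin on the worktop under the middle of its step; x runs from the low to the high ledge (away from the robot), z up. Low ledge: x -70 to 0 mm, top at z = 40 mm, open at its front. Step up of 2.5 mm at x = 0. High ledge: x 0 to 68 mm, top at z = 42.5 mm; then a back fence up to z = 53.5 mm.
- tray: flat grey slide tray, 50 (x) by 70 (y) by 7.5 mm, 80 to 150 g: a 4.5 mm plate on two rails, 3 mm high, 7 mm wide, along x under its y sides. At the start it stands on the rails on the low ledge, its far end 0 to 5 mm from the step; the slot under the plate, 3 mm high, 56 mm wide, is open to the front. Origin mid rail side; z towards the plain side; x as the stage's x within 2 degrees
- tray_mid (a point): the middle of the tray (half-way through its thickness, 3.75 mm along z from the tray's origin); same axes as the tray
- lifter: blade lifter, 350 g, standing on a dark foot 56 by 34 by 6 mm (x -38 to 18). Origin at the underside of the foot below the grip column; x forward along the blade, z up. White column 34 (x) by 18 mm (y), z 6 to 72 mm. From its front a level steel blade, 30 mm wide, 2 mm thick, runs to its toe at x = 105 mm, y = 0. The toe is springy: it gives 1 mm per 6 N.
- lifter_grip (a point): centre of the lifter's white column, to be pinched across its 18 mm (y); 47 mm above the underside of the foot; axes as the lifter. The clamp of the blade is set differently every time, firmly: the blade's underside lies 19 to 39 mm below this point (29 +- 10 mm, not given more exactly, and must be felt by setting the toe down).
- timer: bystander: flat white count-down timer, 62 by 62 mm, 18 mm high; origin under its centre
- vial_a: bystander: small white screw-cap vial, 27 mm across, 51 mm high; origin under its centre
- vial_b: bystander: small white screw-cap vial, 27 mm across, 51 mm high; origin under its centre
- beaker: bystander: clear plastic beaker, 50 mm across, 62 mm high; origin under its centre
There are look-alikes about, which are no part of the job. Of the things that look like the tray, the smaller one is meant. What is shaped like the lifter but green is not meant.

How it is judged:
By the outcome, as a careful person would: the job done as asked, in the order asked, and still so for the second after the job is handed in, with the robot touching nothing.
It also fails if it takes over 67 s, if anything falls off the work surface, if the arm or the gripper's body presses on something with over 40 N, if the wrist force passes 120 N, or if a joint passes its speed limit or range.

## Working session

There is one attempt and no reset: what is moved stays moved. The work goes in short steps, Python scripts to look and compute and a tool call to move; the robot and the scene stay as the last step left them, time stands still between calls to the robot, and variables do not carry over. Pictures are saved under pics/ and viewed, at most 10 in all, crops included, and the job is handed in when it is done.

Besides the shell and the picture viewer there is one more tool, called after "Call:" as a command line: name --argument value ..., lists and objects as JSON in quotes. arm_command: Moves the arm, as the interface text tells. Its arguments: {"type":"object","properties":{"series":{"type":"string"},"grip_force":{"type":"number"}},"required":["series"]}

```bash
mkdir -p pics
python3 - <<'E'
from bench import env
import cv2,numpy as np
s=env.read_state();print({k:np.round(v,3) for k,v in s.items()})
for n in("side","top","wrist"):
    c=env.read_camera(n);cv2.imwrite(f"pics/{n}0.png",c["color"][...,::-1]);np.savez(f"pics/{n}0.npz",**{k:c[k] for k in("color","intrinsics","R","t")})
    print(n,c["intrinsics"].tolist(),c["R"].round(4).tolist(),c["t"].round(1))
E
```

```text
{'time': np.float64(0.0), 'joint_positions': array([-1.415,  0.259,  0.021,  1.334,  0.   ,  1.418]), 'dq': array([ 0.002, -0.001,  0.001, -0.001, -0.   , -0.   ]), 'joint_torque': array([-0.0000e+00, -5.5564e+01,  3.4453e+01,  1.4000e-02, -0.0000e+00,
        0.0000e+00]), 'ee_pos': array([ 167.117, -523.692,  230.671]), 'orientation': array([-0.001,  0.988,  0.154,  0.   ]), 'force': array([ 0.044,  0.71 , -0.055]), 'torque': array([-0.047, -0.035, -0.057]), 'finger_force': np.float64(0.0), 'opening': np.float64(85.211)}
side [[413.8334046489786, 0.0, 322.7694370157783], [0.0, 413.8334046489786, 191.427152680908], [0.0, 0.0, 1.0]] [[0.9747, -0.2235, 0.007], [-0.1346, -0.6112, -0.7799], [0.1786, 0.7593, -0.6258]] [-566.2  103.   942.1]
top [[473.1427984192115, 0.0, 314.6325449178284], [0.0, 473.1427984192115, 203.24853826059922], [0.0, 0.0, 1.0]] [[0.0249, -0.9994, -0.0225], [-0.9853, -0.0207, -0.1695], [0.1689, 0.0263, -0.9853]] [ -29.1  588.8 1229.7]
wrist [[309.70691628693146, 0.0, 319.46961188782996], [0.0, 309.70691628693146, 200.7263196574331], [0.0, 0.0, 1.0]] [[0.3042, -0.9526, 0.0002], [-0.9198, -0.2936, 0.2604], [-0.248, -0.0794, -0.9655]] [-550.7  -33.5  376. ]
```

View pics/top0.png

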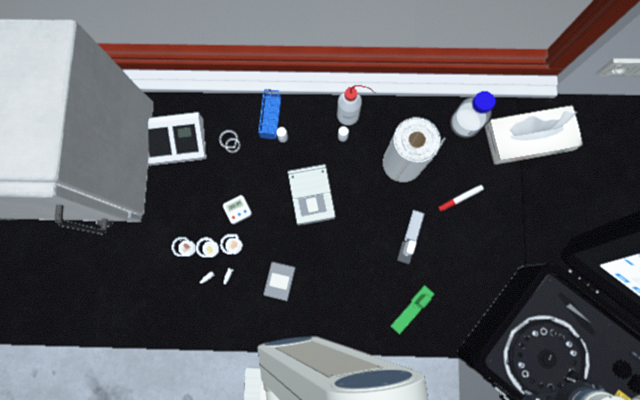

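View pics/side0.png

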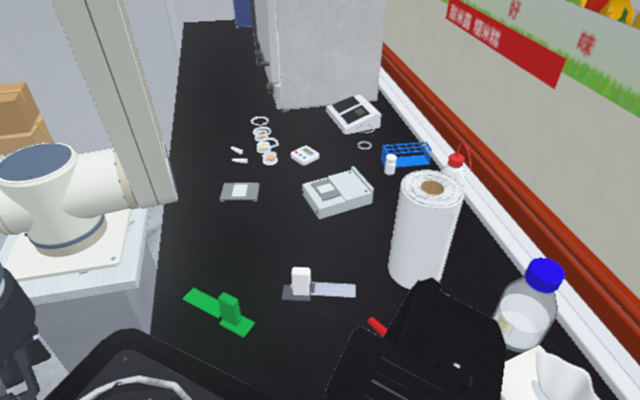

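The top view shows the stage at about (312,195) with the tray on its near half. The lifter's white column is at (410,246) and its blade runs to (417,212). The large look-alike tray is at (279,281) and the green lifter at (412,310). I'll zoom in on the stage and lifter.

Run:
```python
import cv2,numpy as np
t=cv2.imread("pics/top0.png");s=cv2.imread("pics/side0.png")
r=lambda i,x,y,w,h:cv2.resize(i[y:y+h,x:x+w],(400,300),interpolation=cv2.INTER_CUBIC)
a=np.vstack([np.hstack([r(t,270,155,80,75*1),r(t,370,200,80,75)]) if 0 else np.hstack([r(t,272,155,80,60+15),r(t,370,200,80,75)]),np.hstack([r(s,295,155,80,75),r(s,278,255,80,60+15)])])
# scale 5 x, 4 y
cv2.imwrite("pics/crop.png",a)
```

```text
(no output)
```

View pics/crop.png

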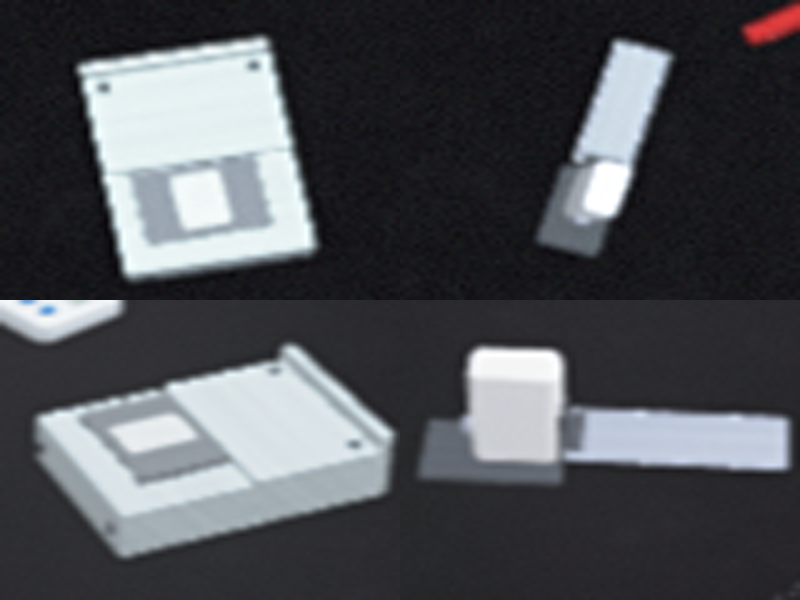

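The crop shows the stage with its step line at top-view pixels (293,198) to (330,192.5). The tray is the grey patch with a white label just below that line. The lifter's column is at about (410,247), and its blade toe edge is at (412.5,210) to (424.5,213).

```bash
cat > h.py <<'E'
import numpy as np,cv2
def load(n): return np.load(f"pics/{n}.npz")
def ray(c,uv,z):
    uv=np.atleast_2d(uv).astype(float);K,R,t=c["intrinsics"],c["R"],c["t"]
    d=np.c_[(uv-[K[0,2],K[1,2]])/[K[0,0],K[1,1]],np.ones(len(uv))]@R
    C=-R.T@t; return (C+d*((z-C[2])/d[:,2])[:,None])[:,:2]
def comp(mask,near):
    n,l,st,ce=cv2.connectedComponentsWithStats(mask.astype(np.uint8))
    k=min(range(1,n),key=lambda i:np.hypot(*(ce[i]-near))+(1e3 if st[i,4]<30 else 0))
    return (l==k).astype(np.uint8)
def rect(c,m,z):
    cs,_=cv2.findContours(m,cv2.RETR_EXTERNAL,cv2.CHAIN_APPROX_NONE)
    p=ray(c,max(cs,key=len)[:,0],z);r=cv2.minAreaRect(p.astype(np.float32));return r,cv2.boxPoints(r)
E
python3 - <<'E'
from h import *
np.set_printoptions(suppress=True,precision=1)
for n,pt,pl in(("top0",(310,206),(410,246)),("side0",(322,188),(301,280))):
    c=load(n);im=c["color"].astype(int);print(n,"C",-c["R"].T@c["t"])
    g=im.mean(2)
    for pix in ([(pt[0],pt[1])]): pass
    x,y=pt; print(g[y-14:y+16:3,x-20:x+24:3].astype(int))
    x,y=pl; print(g[y-14:y+14:3,x-20:x+40:3].astype(int))
E
```

```text
top0 C [ 373.2  -49.2 1310.7]
[[ 23 241 237 238 238 238 239 239 239 242 234 226 225 209  20]
 [ 15 239 239 240 239 230 218 174 180 159 168 203 238 241  39]
 [ 22 215 209 179 169 174 200 226 244 166 166 193 238 240  63]
 [ 25 173 239 172 168 174 247 244 247 176 165 167 237 236 143]
 [ 27 121 240 184 166 163 247 243 245 202 169 166 235 236 175]
 [ 25  52 242 208 165 165 243 245 246 230 167 166 236 239 241]
 [ 26  17 242 233 166 166 222 246 242 219 165 166 195 237 240]
 [ 22  11 239 240 165 165 165 162 192 207 237 239 239 239 243]
 [ 22  18 232 240 207 235 238 242 240 240 240 241 240 239 232]
 [ 26  19 147 240 241 241 241 240 235 227 196 153 129  95  58]]
[[ 18  25  23  24  22  22 219 218 217 217  29  30  26  25  25  26  22  25
   17  23]
 [ 23  23  24  24  22 111 216 220 218 177  20  27  28  21  20  26  22  26
   30  25]
 [ 26  24  26  23  22 171 173 210 220  96  25  26  31  24  24  25  23  22
   26  26]
 [ 26  23  18  17  50  92 157 255 236  41  24  25  26  26  29  23  26  16
   21  27]
 [ 22  25  21  20 100 150 227 254 255  27  26  27  24  25  29  25  25  26
   25  25]
 [ 25  27  23 
[... 1224 characters left out ...]
  45  44
   44  43]
 [ 43  43  42  56 248 245 245 245 245 249  73  45  44  44  44  44  43  43
   43  42]
 [ 40  42  43  56 211 211 214 218 225 232  72  45  45  45  44  44  44  44
   42  44]
 [ 42  42  43  45 208 207 208 208 207 222  79  44  43  45  44  44  43  44
   43  42]
 [ 42  41  43  40 209 207 207 207 207 220  91  80  65  55  47  50  43  42
   41  39]
 [ 41  58  56 112 209 207 207 206 207 214 100 126 204 204 203 209 199 198
  196 196]
 [ 41  98 105 133 204 207 207 207 207 211  95 138 204 204 204 205 205 205
  204 204]
 [ 40 108 107 104 191 206 206 206 206 212  99 161 203 203 203 203 204 205
  206 206]
 [ 47 107 106 105 181 211 210 209 208 211 175 203 208 208 208 208 208 208
  208 209]]
```

Run:
```python
from h import *
np.set_printoptions(suppress=True,precision=2)
def win(m,x0,y0,x1,y1):
    o=np.zeros(m.shape,bool);o[y0:y1,x0:x1]=m[y0:y1,x0:x1];return o
def show(l,c,m,z):
    r,b=rect(c,m,z);print(l,z,"c",np.array(r[0]),"size",np.array(r[1]),"ang",r[2], m.sum())
c=load("top0");g=cv2.cvtColor(c["color"],cv2.COLOR_RGB2GRAY).astype(int)
sg=c["color"].mean(2)
st=comp(win(g>130,280,150,345,240),(312,195));show("stage top",c,st,40)
tr=comp(win((g>140)&(g<207),298,193,328,219),(312,206))
tr=cv2.morphologyEx(tr,cv2.MORPH_OPEN,np.ones((2,2)));show("tray",c,tr,47.5)
co=comp(win(g>228,395,230,425,262),(411,247));show("col",c,co,72)
bl=comp(win((g>190)&(g<226),395,200,430,238),(417,220));
for z in(8,18,28):show("blade",c,bl,z)
ft=comp(win((g>85),390,200,430,270),(410,235));show("all",c,ft,10)
print("step",ray(c,[(293,198),(329.6,192.5)],42.5))
c=load("side0");g=cv2.cvtColor(c["color"],cv2.COLOR_RGB2GRAY).astype(int)
co=comp(win(g>235,285,260,320,285),(302,270));show("col side",c,co,72)
tr=comp(win((g>140)&(g<180),308,172,345,205),(322,188));show("tray side",c,tr,47.5)
bl=comp(win((g>190),318,270,360,300),(337,290))
for z in(8,18,28):show("blade side",c,bl,z)
print("step side",ray(c,[(328.5,175.5),(345.5,191)],42.5))
```

```text
stage top 40 c [617.43  -4.78] size [152.3  105.88] ang 11.648159980773926 2106
tray 47.5 c [584.09 -10.76] size [52.59 70.95] ang 11.224794387817383 352
col 72 c [ 476.32 -269.3 ] size [16.6  33.19] ang 73.78096008300781 81
blade 8 c [ 541.06 -290.73] size [27.94 76.9 ] ang 73.55718231201172 275
blade 18 c [ 539.78 -288.87] size [27.72 76.31] ang 73.55719757080078 275
blade 28 c [ 538.49 -287.02] size [27.51 75.72] ang 73.55721282958984 275
all 10 c [ 510.29 -281.6 ] size [ 37.11 146.07] ang 73.64120483398438 670
step [[603.9   44.06]
 [621.23 -55.44]]
col side 72 c [ 476.06 -272.02] size [14.5  30.48] ang 77.42829895019531 110
tray side 47.5 c [584.44  -9.44] size [51.07 81.06] ang 12.450510025024414 260
blade side 8 c [ 543.31 -279.38] size [28.85 72.31] ang 73.63091278076172 428
blade side 18 c [ 541.12 -286.88] size [28.41 71.22] ang 73.6308822631836 428
blade side 28 c [ 538.93 -294.38] size [27.98 70.14] ang 73.63090515136719 428
step side [[606.57  47.53]
 [632.26 -23.16]]
```

Call:
arm_command --series "0 0 0 0.119 1;0 0 0 0.119 1;0 0 0 0.119 1;0 0 0 0.119 1;0 0 0 0.119 1;16 -23.5 0 0 1;16 -23.5 0 0 1;16 -23.5 0 0 1;16 -23.5 0 0 1;16 -23.5 0 0 1;16 -23.5 0 0 1;16 -23.5 0 0 1;16 -23.5 0 0 1;16 -23.5 0 0 1;16 -23.5 0 0 1;16 -23.5 0 0 1;16 -23.5 0 0 1;16 -23.5 0 0 1;16 -23.5 0 0 1" --grip_force 40

```text
time: 1.73
ee_pos: [475.8, -270.4, 231.1]
orientation: [-0.0, 0.99, -0.143, -0.0]
force: [0.8, -1.2, -0.1]
opening: 85.4
finger_force: 0.0
```

```bash
cat >> h.py <<'E'
def go(env,x,y,z,yaw):
    "remaining shift in tool axes (after the turn) to TCP x,y,z and tool-x yaw in deg"
    from scipy.spatial.transform import Rotation as Ro
    s=env.read_state();w,a,b,c=s["orientation"];M=Ro.from_quat([a,b,c,w]).as_matrix()
    cur=np.degrees(np.arctan2(M[1,0],M[0,0]));p=np.radians(yaw);d=np.array([x,y,z])-s["ee_pos"]
    print("t",s["time"],"tcp",s["ee_pos"].round(2),"yaw",cur.round(2),"tilt",M[:,2].round(3),"F",s["force"].round(2),"T",s["torque"].round(2),"open",s["opening"].round(1))
    print("shift",np.round([d[0]*np.cos(p)+d[1]*np.sin(p),d[0]*np.sin(p)-d[1]*np.cos(p),-d[2]],2),"turn",np.round(np.radians(cur-yaw),4))
E
python3 - <<'E'
from h import *
from bench import env
go(env,477,-271,28,-16.4)
E
```

```text
Traceback (most recent call last):
  File "h.py", line 19, in go
    print("t",s["time"],"tcp",s["ee_pos"].round(2),"yaw",cur.round(2),"tilt",M[:,2].round(3),"F",s["force"].round(2),"T",s["torque"].round(2),"open",s["opening"].round(1))
                                                                                                                                                     ^^^^^^^^^^^^^^^^^^
AttributeError: 'float' object has no attribute 'round'
```

Call:
arm_command --series "1 0 29 0 1;0 0 29 0 1;0 0 29 0 1;0 0 29 0 1;0 0 29 0 1;0 0 29 0 1;0 0 15 0 1;0 0 14 0 1;0 0 0 0 -1;0 0 0 0 -1;0 0 0 0 -1;0 0 0 0 -1;0 0 0 0 -1;0 0 0 0 -1;0 0 0 0 -1;0 0 0 0 -1;0 0 0 0 -1;0 0 0 0 -1" --grip_force 60

```text
time: 3.23
ee_pos: [476.3, -272.2, 29.2]
orientation: [0.0, 0.99, -0.143, 0.001]
force: [-0.4, 1.4, 6.9]
opening: 17.5
finger_force: 62.5
```

```bash
sed -i 's/s\["opening"\].round(1)/s["opening"],s["finger_force"]/' h.py
python3 - <<'E'
from h import *
from bench import env
go(env,477,-271,28,-16.4)
E
```

```text
t 3.2333 tcp [ 476.27 -272.17   29.17] yaw -16.39 tilt [ 0.001 -0.001 -1.   ] F [-0.43  1.41  6.86] T [ 0.11  0.2  -0.04] open 17.457161887300977 62.498695850372314
shift [ 0.37 -1.33  1.17] turn 0.0001
```

Call:
arm_command --series "0 0 -5 0 -1;0 0 -14 0 -1;0 0 -18 0 -1;0 0 -18 0 -1;0 0 -18 0 -1;0 0 0 -0.08 -1;0 0 0 -0.08 -1;0 0 0 -0.08 -1;0 0 0 -0.08 -1;0 0 0 -0.08 -1;0 0 0 -0.078 -1;0 0 0 0 -1;0 0 0 0 -1"

```text
time: 4.32
ee_pos: [475.7, -271.7, 101.2]
orientation: [-0.0, 0.996, 0.095, -0.0]
force: [-0.2, -0.0, -3.7]
opening: 17.4
finger_force: 61.3
```

Run:
```python
from h import *
from bench import env
go(env,449.5,-37.2,101,11)
```

```text
t 4.3167 tcp [ 475.66 -271.7   101.19] yaw 10.85 tilt [-0.001  0.    -1.   ] F [-0.18 -0.04 -3.7 ] T [0.03 0.04 0.  ] open 17.399585635147183 61.342456340789795
shift [ 1.9070e+01 -2.3518e+02  1.9000e-01] turn -0.0026
```

Call:
arm_command --series "2 -17 0 0 -1;2 -22 0 0 -1;2 -22 0 0 -1;2 -22 0 0 -1;2 -22 0 0 -1;2 -22 0 0 -1;2 -22 0 0 -1;1 -22 0 0 -1;1 -22 0 0 -1;1 -22 0 0 -1;1 -12 0 0 -1;1 -8 0 0 -1;0 0 0 0 -1;0 0 0 0 -1"

```text
time: 5.48
ee_pos: [450.0, -37.7, 101.4]
orientation: [0.0, 0.995, 0.096, 0.0]
force: [-0.3, 0.8, -3.8]
opening: 17.3
finger_force: 61.4
```

Run:
```python
from h import *
from bench import env
go(env,449.5,-37.2,101,11)
ims=[]
for n in("side","top","wrist"):
    c=env.read_camera(n);np.savez(f"pics/{n}1.npz",**{k:c[k] for k in("color","intrinsics","R","t")});ims.append(c["color"][...,::-1])
r=lambda i,x,y,w,h:cv2.resize(i[y:y+h,x:x+w],(w*400//100,h*400//100),interpolation=cv2.INTER_CUBIC)
a=np.hstack([r(ims[1],270,160,100,140),r(ims[0],220,100+20,100,140)]) if 0 else np.hstack([r(ims[1],265,150,100,140),r(ims[0],270,110,100,140)])
cv2.imwrite("pics/c1.png",a)
```

```text
t 5.4833 tcp [449.98 -37.69 101.38] yaw 11.0 tilt [ 0. -0. -1.] F [-0.34  0.78 -3.83] T [ 0.02 -0.04  0.02] open 17.321233055003972 61.390732526779175
shift [-0.38 -0.58  0.38] turn -0.0
```

View pics/c1.png

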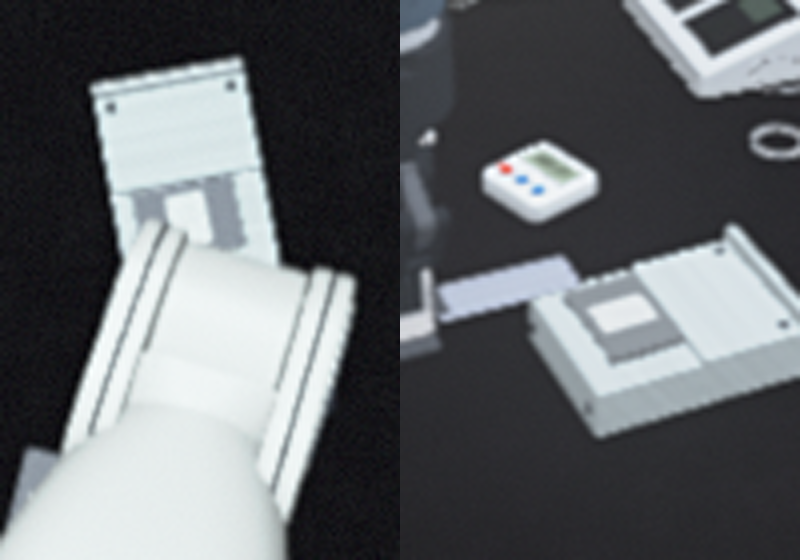

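The top view of the blade is hidden by the wrist. The side view shows the toe edge at about (311,174) to (315,181), above the front of the stage and left of the tray.

Run:
```python
from h import *
c=load("side1")
for z in(86,90,94):print(z,ray(c,[(311.25,174.25),(315,181.25)],z).round(1).tolist(),ray(c,[(313.1,177.7)],z).round(1))
print("exp toe",449.98+105*np.cos(.192),-37.7+105*np.sin(.192))
cs=lambda x,y:(270+(x-400)/4,110+y/4)
print("stage front top edge",ray(c,[cs(530,304),cs(600,407)],40).round(1).tolist())
print("step",ray(c,[cs(633,266),cs(702,343)],42.5).round(1).tolist())
cv2.imwrite("pics/w1.png",load("wrist1")["color"][...,::-1])
```

```text
86 [[553.0, 4.3], [556.0, -24.6]] [[554.5 -10.1]]
90 [[552.0, -1.0], [554.9, -29.7]] [[553.4 -15.3]]
94 [[550.9, -6.3], [553.8, -34.9]] [[552.4 -20.5]]
exp toe 553.050578124988 -17.663634935928105
stage front top edge [[534.0, 22.1], [555.4, -81.4]]
step [[604.9, 43.5], [627.4, -40.8]]
```

View pics/w1.png

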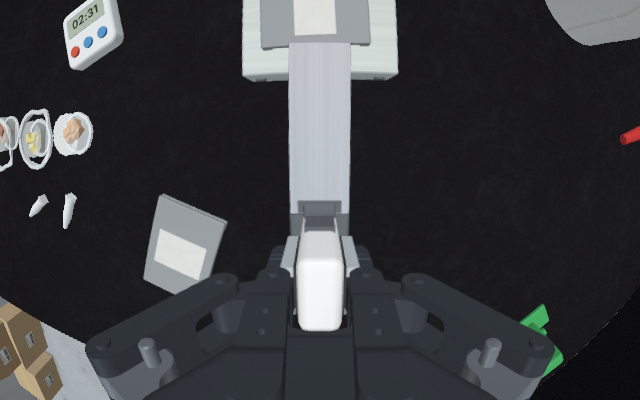

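Call:
arm_command --series "0 0 12 0 -1;0 0 12 0 -1;0 0 10 0 -1;0 0 4 0 -1;0 0 2 0 -1;0 0 2 0 -1;0 0 1 0 -1;0 0 0 0 -1;0 0 0 0 -1;0 0 0 0 -1"

```text
time: 6.47
ee_pos: [449.9, -37.6, 58.6]
orientation: [0.0, 0.995, 0.096, 0.0]
force: [-0.3, 0.1, -4.2]
opening: 17.4
finger_force: 61.4
```

Run:
```python
from h import *
from bench import env
go(env,449.5,-37.2,51,11)
```

```text
t 6.4667 tcp [449.91 -37.61  58.61] yaw 10.99 tilt [ 0.001 -0.    -1.   ] F [-0.32  0.08 -4.16] T [ 0.01 -0.01  0.04] open 17.42669943093802 61.391916275024414
shift [-0.33 -0.48  7.61] turn -0.0001
```

Call:
arm_command --series "0 0 1 0 -1;0 0 1 0 -1;0 0 1 0 -1;0 0 0 0 -1;0 0 0 0 -1"

```text
time: 6.88
ee_pos: [449.7, -37.5, 55.2]
orientation: [-0.0, 0.995, 0.096, -0.0]
force: [-0.1, 0.4, -3.5]
opening: 17.2
finger_force: 61.4
```

Call:
arm_command --series "0 0 1 0 -1;0 0 0 0 -1;0 0 0 0 -1"

```text
time: 7.13
ee_pos: [449.7, -37.6, 54.2]
orientation: [-0.0, 0.995, 0.096, -0.0]
force: [0.5, -0.9, -2.7]
opening: 17.6
finger_force: 61.4
```

Call:
arm_command --series "0 0 0.6 0 -1;0 0 0 0 -1;0 0 0 0 -1"

```text
time: 7.38
ee_pos: [449.7, -37.6, 53.7]
orientation: [-0.0, 0.995, 0.096, -0.0]
force: [-0.6, 0.4, -3.4]
opening: 17.2
finger_force: 61.4
```

Run:
```python
from h import *
from bench import env
go(env,449.5,-37.2,51,11)
```

```text
t 7.3833 tcp [449.69 -37.57  53.65] yaw 10.99 tilt [-0.  0. -1.] F [-0.65  0.36 -3.43] T [-0.04  0.01 -0.02] open 17.215949846790377 61.391927003860474
shift [-0.12 -0.4   2.65] turn -0.0002
```

Call:
arm_command --series "0 0 0.5 0 -1;0 0 0 0 -1;0 0 0 0 -1"

```text
time: 7.63
ee_pos: [449.7, -37.6, 53.1]
orientation: [-0.0, 0.995, 0.096, 0.0]
force: [-0.4, 0.1, -3.5]
opening: 17.5
finger_force: 61.4
```

Call:
arm_command --series "0 0 0.5 0 -1;0 0 0 0 -1;0 0 0 0 -1"

```text
time: 7.88
ee_pos: [449.7, -37.6, 52.7]
orientation: [0.0, 0.995, 0.096, -0.0]
force: [-0.3, 0.0, -3.5]
opening: 17.2
finger_force: 61.4
```

Run:
```python
from h import *
from bench import env
go(env,449.5,-37.2,51,11)
```

```text
t 7.8833 tcp [449.72 -37.61  52.65] yaw 10.99 tilt [-0. -0. -1.] F [-0.34  0.05 -3.51] T [-0.03  0.02  0.03] open 17.159136722706293 61.39200568199158
shift [-0.13 -0.44  1.65] turn -0.0003
```

Call:
arm_command --series "0 0 0.5 0 -1;0 0 0 0 -1;0 0 0 0 -1"

```text
time: 8.13
ee_pos: [449.7, -37.6, 52.1]
orientation: [-0.0, 0.995, 0.096, -0.0]
force: [-0.4, 0.3, -3.2]
opening: 17.2
finger_force: 61.4
```

Call:
arm_command --series "0 0 0.4 0 -1;0 0 0 0 -1;0 0 0 0 -1"

```text
time: 8.38
ee_pos: [449.7, -37.6, 51.8]
orientation: [-0.0, 0.995, 0.096, -0.0]
force: [0.4, 0.1, -3.1]
opening: 17.4
finger_force: 61.4
```

Run:
```python
from h import *
from bench import env
go(env,449.5,-37.2,51,11)
```

```text
t 8.3833 tcp [449.71 -37.56  51.77] yaw 10.99 tilt [-0.  0. -1.] F [ 0.39  0.15 -3.13] T [-0.02 -0.02  0.05] open 17.442391183101435 61.392574310302734
shift [-0.14 -0.39  0.77] turn -0.0002
```

Call:
arm_command --series "0 0 0.4 0 -1;0 0 0 0 -1;0 0 0 0 -1"

```text
time: 8.63
ee_pos: [449.7, -37.6, 51.4]
orientation: [-0.0, 0.995, 0.096, -0.0]
force: [0.4, 0.3, -2.6]
opening: 17.3
finger_force: 61.4
```

Call:
arm_command --series "0 0 0.4 0 -1;0 0 0 0 -1;0 0 0 0 -1"

```text
time: 8.88
ee_pos: [449.7, -37.6, 51.0]
orientation: [-0.0, 0.995, 0.096, -0.0]
force: [0.5, 0.8, -3.7]
opening: 17.3
finger_force: 61.4
```

Run:
```python
from h import *
from bench import env
go(env,449.5,-37.2,51,11)
```

```text
t 8.8833 tcp [449.7  -37.57  50.96] yaw 10.99 tilt [-0.  0. -1.] F [ 0.49  0.83 -3.68] T [-0.06 -0.06  0.03] open 17.335526206442534 61.39119744300842
shift [-0.13 -0.4  -0.04] turn -0.0002
```

Call:
arm_command --series "0 0 0.4 0 -1;0 0 0 0 -1;0 0 0 0 -1"

```text
time: 9.13
ee_pos: [449.7, -37.6, 50.6]
orientation: [-0.0, 0.995, 0.096, -0.0]
force: [-0.2, 0.7, -3.2]
opening: 17.5
finger_force: 61.4
```

Call:
arm_command --series "0 0 0.4 0 -1;0 0 0 0 -1;0 0 0 0 -1"

```text
time: 9.38
ee_pos: [449.8, -37.6, 50.2]
orientation: [-0.0, 0.995, 0.096, 0.0]
force: [-0.4, 0.7, -2.5]
opening: 17.2
finger_force: 61.4
```

Run:
```python
from h import *
from bench import env
go(env,449.5,-37.2,51,11)
```

```text
t 9.3833 tcp [449.77 -37.58  50.22] yaw 10.99 tilt [ 0.  0. -1.] F [-0.36  0.66 -2.52] T [-0.06 -0.    0.03] open 17.210320949295305 61.39613628387451
shift [-0.19 -0.43 -0.78] turn -0.0002
```

Call:
arm_command --series "0 0 0.4 0 -1;0 0 0 0 -1;0 0 0 0 -1"

```text
time: 9.63
ee_pos: [449.8, -37.6, 49.8]
orientation: [0.0, 0.995, 0.096, 0.0]
force: [-0.3, 0.4, -1.1]
opening: 17.0
finger_force: 61.5
```

Call:
arm_command --series "0 0 0.3 0 -1;0 0 0 0 -1;0 0 0 0 -1"

```text
time: 9.88
ee_pos: [449.8, -37.6, 49.5]
orientation: [0.0, 0.995, 0.096, 0.0]
force: [0.2, -0.7, -0.9]
opening: 17.4
finger_force: 61.6
```

Run:
```python
from h import *
from bench import env
go(env,449.5,-37.2,51,11)
```

```text
t 9.8833 tcp [449.78 -37.57  49.55] yaw 10.99 tilt [ 0. -0. -1.] F [ 0.16 -0.71 -0.86] T [ 0.01 -0.01  0.02] open 17.36328102819069 61.57419204711914
shift [-0.2  -0.42 -1.45] turn -0.0002
```

Call:
arm_command --series "0 0 -0.3 0 -1;0 0 0 0 -1;1 0 0 0 -1;1.5 0 0 0 -1;1.5 0 0 0 -1;1.5 0 0 0 -1;1.5 0 0 0 -1;1.5 0 0 0 -1;1.5 0 0 0 -1;0 0 0 0 -1;0 0 0 0 -1"

```text
time: 10.8
ee_pos: [459.9, -35.7, 49.8]
orientation: [0.0, 0.995, 0.096, 0.0]
force: [0.8, -0.5, -2.1]
opening: 17.4
finger_force: 61.6
```

Run:
```python
from h import *
from bench import env
go(env,449.5,-37.2,51,11)
```

```text
t 10.8 tcp [459.95 -35.66  49.84] yaw 11.0 tilt [ 0.001  0.    -1.   ] F [ 0.85 -0.53 -2.11] T [ 0.07 -0.3   0.01] open 17.437935508954258 61.57207489013672
shift [-10.55  -0.49  -1.16] turn -0.0001
```

Call:
arm_command --series "1.5 0 0 0 -1;1.5 0 0 0 -1;1.5 0 0 0 -1;1.5 0 0 0 -1;0 0 0 0 -1;0 0 0 0 -1"

```text
time: 11.3
ee_pos: [465.8, -34.5, 49.8]
orientation: [0.0, 0.995, 0.096, 0.0]
force: [0.6, 0.6, -1.0]
opening: 17.2
finger_force: 61.6
```

Run:
```python
from h import *
from bench import env
go(env,449.5,-37.2,51,11)
ims=[]
for n in("side","wrist"):
    c=env.read_camera(n);np.savez(f"pics/{n}2.npz",**{k:c[k] for k in("color","intrinsics","R","t")});ims.append(c["color"][...,::-1])
a=cv2.resize(ims[0][130:230,270:370],(400,400),interpolation=cv2.INTER_CUBIC);b=cv2.resize(ims[1][0:120,240:400][:,20:140],(400,400),interpolation=cv2.INTER_CUBIC)
cv2.imwrite("pics/c2.png",np.hstack([a,b]))
```

```text
t 11.3 tcp [465.76 -34.5   49.83] yaw 11.0 tilt [ 0.  0. -1.] F [ 0.64  0.62 -0.95] T [ 0.1  -0.23 -0.05] open 17.24154480300469 61.581255197525024
shift [-16.48  -0.45  -1.17] turn -0.0
```

View pics/c2.png

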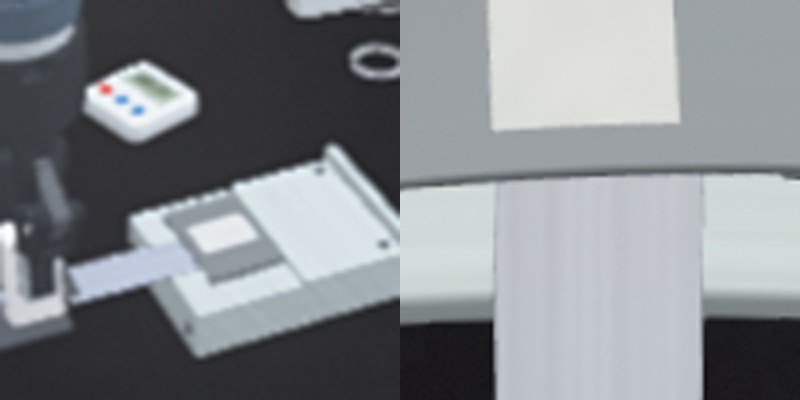

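The crops show the blade running in under the tray's front edge, centred between the rails. I'll push it further in, then start the lift.

Call:
arm_command --series "2 0 0 0 -1;2 0 0 0 -1;2 0 0 0 -1;2 0 0 0 -1;2 0 0 0 -1;1.5 0 0 0 -1;0 0 0 0 -1;0 0 -1 0 -1;0.2 0 -2.8 0 -1;0.4 0 -2.8 0 -1;0.6 0 -2.7 0 -1;0.9 0 -2.6 0 -1;1.1 0 -2.6 0 -1;1.3 0 -2.4 0 -1;0 0 0 0 -1"

```text
time: 12.65
ee_pos: [481.7, -31.5, 67.2]
orientation: [0.0, 0.995, 0.096, 0.0]
force: [0.2, -0.4, -4.0]
opening: 17.4
finger_force: 61.3
```

Run:
```python
from h import *
from bench import env
go(env,449.5,-37.2,51,11)
ims=[]
for n in("side","wrist"):
    c=env.read_camera(n);ims.append(c["color"][...,::-1])
a=cv2.resize(ims[0][130:230,270:370],(400,400),interpolation=cv2.INTER_CUBIC);b=cv2.resize(ims[1][0:120,260:380],(400,400),interpolation=cv2.INTER_CUBIC)
cv2.imwrite("pics/c3.png",np.hstack([a,b]))
```

```text
t 12.65 tcp [481.66 -31.51  67.22] yaw 10.99 tilt [ 0.001 -0.    -1.   ] F [ 0.23 -0.38 -4.03] T [-0.04  0.16  0.04] open 17.403719229106315 61.30151152610779
shift [-32.66  -0.55  16.22] turn -0.0001
```

View pics/c3.png

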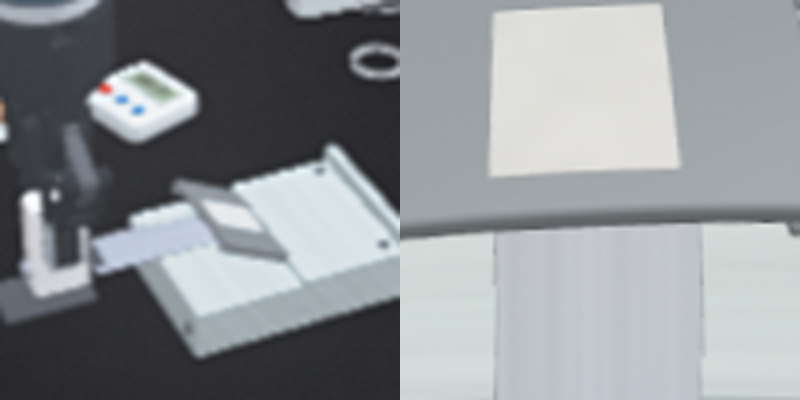

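The side crop shows the tray tipped up about 30° on the blade, with its far edge at the step. I'll keep going along the arc.

Call:
arm_command --series "1.5 0 -2.4 0 -1;1.7 0 -2.2 0 -1;1.9 0 -2 0 -1;2.1 0 -1.8 0 -1;2.3 0 -1.7 0 -1;2.3 0 -1.5 0 -1;2.5 0 -1.2 0 -1;2.6 0 -1 0 -1;2.7 0 -0.8 0 -1;1.4 0 -0.3 0 -1;1.3 0 -0.3 0 -1;0 0 0 0 -1;0 0 0 0 -1"

```text
time: 13.83
ee_pos: [503.0, -27.2, 81.8]
orientation: [-0.0, 0.995, 0.096, -0.0]
force: [-0.3, -0.9, -4.1]
opening: 17.3
finger_force: 61.3
```

Run:
```python
from h import *
from bench import env
go(env,449.5,-37.2,51,11)
ims=[]
for n in("side","wrist"):
    c=env.read_camera(n);ims.append(c["color"][...,::-1])
a=cv2.resize(ims[0][130:230,270:370],(400,400),interpolation=cv2.INTER_CUBIC);b=cv2.resize(ims[1][0:120,260:380],(400,400),interpolation=cv2.INTER_CUBIC)
cv2.imwrite("pics/c4.png",np.hstack([a,b]))
```

```text
t 13.8333 tcp [503.02 -27.22  81.83] yaw 10.99 tilt [-0.  0. -1.] F [-0.29 -0.89 -4.11] T [-0.05  0.06 -0.08] open 17.333658860543625 61.27360939979553
shift [-54.44  -0.42  30.83] turn -0.0002
```

View pics/c4.png

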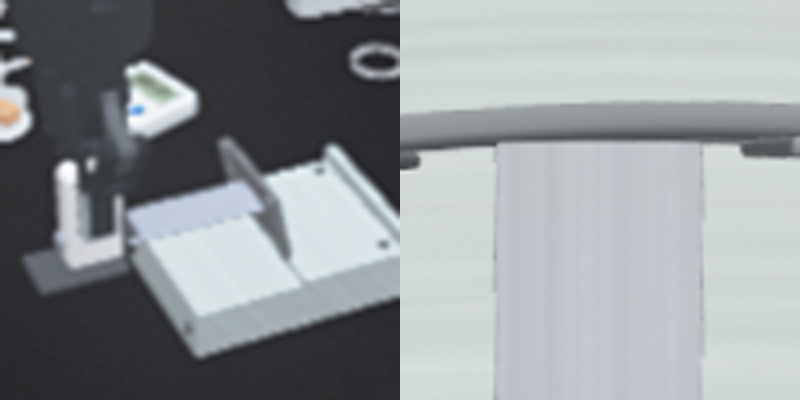

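The tray now stands at about 80–85°, with the blade toe behind it. I'll push it over slowly.

Call:
arm_command --series "1 0 0 0 -1;1 0 0 0 -1;1 0 0 0 -1;1 0 0 0 -1;1 0 0 0 -1;1 0 0 0 -1;1 0 0 0 -1;1 0 0 0 -1;1 0 0 0 -1;1 0 0 0 -1;1 0 0 0 -1;1 0 0 0 -1;0 0 0 0 -1;0 0 0 0 -1"

```text
time: 15.1
ee_pos: [514.8, -24.9, 81.9]
orientation: [-0.0, 0.995, 0.096, -0.0]
force: [-0.1, -0.1, -3.7]
opening: 17.4
finger_force: 61.3
```

Run:
```python
from h import *
from bench import env
go(env,449.5,-37.2,51,11)
ims=[]
for n in("side","wrist"):
    c=env.read_camera(n);ims.append(c["color"][...,::-1])
a=cv2.resize(ims[0][130:230,270:370],(400,400),interpolation=cv2.INTER_CUBIC);b=cv2.resize(ims[1][0:120,260:380],(400,400),interpolation=cv2.INTER_CUBIC)
cv2.imwrite("pics/c5.png",np.hstack([a,b]))
```

```text
t 15.1 tcp [514.85 -24.93  81.86] yaw 10.99 tilt [-0.  0. -1.] F [-0.15 -0.09 -3.73] T [-0.02  0.07 -0.07] open 17.40071283650822 61.27824425697327
shift [-66.49  -0.42  30.86] turn -0.0002
```

View pics/c5.png

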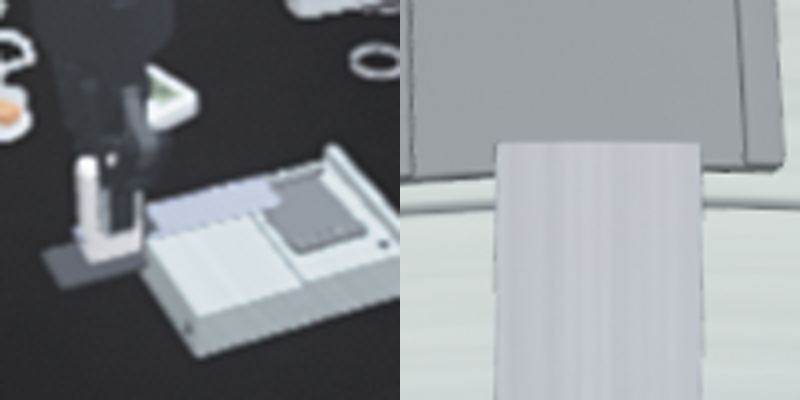

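The tray has gone over. It lies flat on the high ledge with its rails up, just past the step. Next I'll retreat and put the lifter back.

Call:
arm_command --series "-5 0 0 0 -1;-10 0 -4 0 -1;-15 0 -8 0 -1;-15 0 -8 0 -1;-15 0 0 0 -1;-6 0 0 0 -1;0 12 0 0 -1;0 20 0 0 -1;0 22 0 0 -1;0 22 0 0 -1;0 22 0 0 -1;0 22 0 0 -1;0 22 0 0 -1;0 22 0 0 -1;0 22 0 0 -1;0 22 0 0 -1;0 18 0 0 -1;0 9 0 0 -1;0 0 0 0 -1"

```text
time: 16.78
ee_pos: [495.1, -270.3, 101.4]
orientation: [0.0, 0.995, 0.095, -0.0]
force: [-0.6, 0.5, -2.6]
opening: 17.5
finger_force: 61.3
```

Call:
arm_command --series "0 0 15 0 -1;0 0 20 0 -1;0 0 20 0 -1;0 0 8 0 -1;0 0 3 0 -1;0 0 0 0 -1;0 0 0 0 -1"

```text
time: 17.37
ee_pos: [495.3, -268.2, 36.8]
orientation: [0.0, 0.995, 0.096, 0.0]
force: [-0.1, 0.1, -3.1]
opening: 17.3
finger_force: 61.1
```

Run:
```python
from h import *
from bench import env
go(env,415,-269,29.2,11)
```

```text
t 17.3667 tcp [ 495.27 -268.2    36.76] yaw 11.01 tilt [ 0.001 -0.001 -1.   ] F [-0.09  0.07 -3.12] T [-0.04 -0.    0.05] open 17.337135780387133 61.12510800361633
shift [-78.95 -14.53   7.56] turn 0.0002
```

Call:
arm_command --series "0 0 3 0 -1;0 0 2 0 -1;0 0 1 0 -1;0 0 0 0 -1;0 0 0 0 -1"

```text
time: 17.78
ee_pos: [494.8, -268.3, 30.0]
orientation: [0.0, 0.995, 0.096, 0.0]
force: [-0.2, -0.2, -3.5]
opening: 17.4
finger_force: 61.2
```

Call:
arm_command --series "0 0 0.7 0 -1;0 0 0.4 0 -1;0 0 0 0 -1;0 0 0 0 -1"

```text
time: 18.12
ee_pos: [494.9, -268.3, 29.2]
orientation: [0.0, 0.995, 0.096, 0.0]
force: [-0.9, 1.0, 3.8]
opening: 17.1
finger_force: 62.3
```

Call:
arm_command --series "0 0 0.3 0 -1;0 0 0 0 -1;0 0 0 0 -1"

```text
time: 18.37
ee_pos: [495.0, -268.3, 29.2]
orientation: [0.0, 0.995, 0.096, 0.0]
force: [-3.0, 2.5, 6.8]
opening: 17.3
finger_force: 63.0
```

Foot is down. Now I'll open the gripper and retreat.

Call:
arm_command --series "0 0 0 0 -0.4;0 0 0 0 0;0 0 0 0 0.5;0 0 0 0 1;0 0 0 0 1;0 0 0 0 1;0 0 0 0 1;0 0 0 0 1;0 0 -5 0 1;0 0 -15 0 1;0 0 -30 0 1;0 0 -30 0 1;0 0 -30 0 1;0 0 -30 0 1;0 0 -30 0 1;0 0 0 0 1;0 0 0 0 1"

```text
time: 19.78
ee_pos: [495.5, -268.6, 200.6]
orientation: [0.001, 0.995, 0.096, 0.001]
force: [0.4, -0.2, -1.4]
opening: 85.4
finger_force: 0.0
```

Run:
```python
from h import *
from bench import env
go(env,415,-269,29.2,11)
a=[env.read_camera(n)["color"][...,::-1] for n in("top","side")]
cv2.imwrite("pics/end.png",np.hstack([cv2.resize(a[0][150:290,260:460],(400,280)),cv2.resize(a[1][130:330,230:430],(400,400))[:280]]) if 0 else np.hstack([cv2.resize(a[0][140:300,270:430],(400,400),interpolation=cv2.INTER_CUBIC),cv2.resize(a[1][140:320,230:410],(400,400),interpolation=cv2.INTER_CUBIC)]))
```

```text
t 19.7833 tcp [ 495.45 -268.64  200.57] yaw 10.99 tilt [ 0.003 -0.002 -1.   ] F [ 0.38 -0.19 -1.43] T [0.07 0.05 0.01] open 85.3507659385749 0.0
shift [-79.04 -15.   171.37] turn -0.0001
```

View pics/end.png

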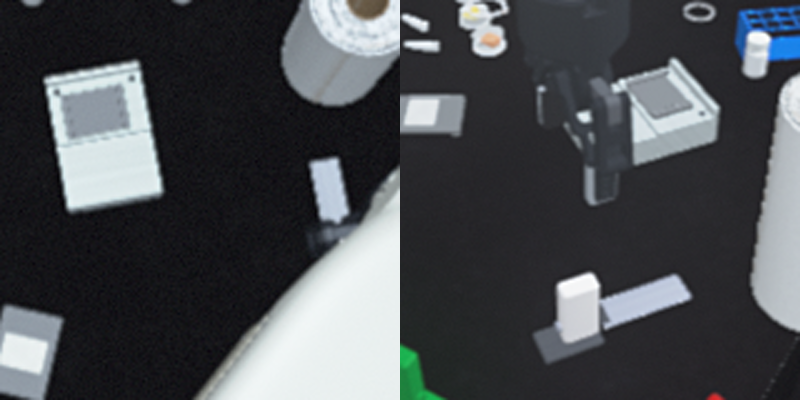

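The tray lies upside down on the high ledge, between the step and the back fence. The lifter stands free on its foot, clear of the stage.

```bash
python3 -c "
from bench import env
print(env.hand_in())"
```

```text
the job is handed in; nothing more can be done
None
```

The job is done and handed in: the tray was tipped over the step with the lifter and lies flat, rails up, on the high ledge, and the lifter stands released on its foot clear of the stage (about 20 s of the 67 s used).

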